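Shut down the polishing corner and hang up the ear defenders

ROBOT

A 6-joint arm with a two-finger parallel gripper is mounted at the origin on the work surface. World frame = base frame: x ahead of the robot, y to its left, z up, the work surface at z = 0. Lengths are in m, angles in degrees, forces in N, time in s.
With the tool pointing down it reaches from about 0.375 to 0.9 m from the base axis. Payload 3.1 kg.
Tool frame: the origin (TCP) lies on the centre line of the jaws, within the pads' length; the fingertips stand 17 mm ahead of it and the grasp point (between the pads) lies 2 mm behind it; z points along the fingers, y is the line along which they close (so a half turn about z gives the same grasp; the last joint's range is limited). The gripper opens to 87 mm and grips with 3 to 60 N. Pads are 19 mm wide; open, the fingers measure 117 mm over their backs; the gripper's body (75 mm by 190 mm) begins 51 mm behind the grasp point.
Start: joints at [-74.284, 30.224, 82.088, -0, 67.689, -10.227], TCP at [0.273, -0.562, 0.24] pointing down, gripper open.
Joint ranges: [-176.69, 176.69], [-43.24, 126.21], [12.49, 139.97], [-82, 262], [0, 151.66], [-163.58, 163.58]. Speed limits (degrees/s): [159.86, 159.86, 180, 180, 180, 180].

INTERFACE

Orientations are given as a 3x3 rotation matrix whose columns are the frame's x, y, z axes.
In Python, from rig import bot, imaging, finder gives the robot as it stands. The module is installed in compiled form; this text tells all that it offers.
- The arm moves only by the tool play_rows, never from a script. Its argument "motion" is a list that holds one entry, the list of rows, each a list of 6 numbers: the shift along the tool's x, y, z in normalised numbers (1 is 0.75 m), then the turn, a rotation vector about the tool's x, y, z in a scale on which 1.0 is 360 degrees. In form: [[[dx, dy, dz, wx, wy, wz], ...]]. A call has 1 to 8 rows; each row is the pose to reach, as a shift and turn from the pose commanded when the call began, along the tool's axes at that moment; what a row does not reach only later rows make up. A row lasts 1/12 s, in which the tool goes at most 41.7 mm and 7.16 degrees, less where a joint would pass 70% of its speed; a pose out of reach is approached as far as the arm can. A call with a gripper value outside its range is refused whole. "fingers" is the finger opening in m, from 0 to 0.087, set as the call begins (left out, the last holds). The fingers move at their own pace and stop on an object; the grip force is fixed at half the most. Time passes only in rows, so rows that repeat a pose let the fingers close. It gives the time, the measured TCP pose, the force, the opening and the grip force at its end, in the units of the state.
- bot.read_state(): the state, without advancing time (a new reading comes with each control period).
- imaging.capture(name): name is "scene" or "top"; returns a dict with "frame" (400x640x3 uint8, red, green, blue), "camera_matrix" (3x3 intrinsics, pixels), "R" (3x3) and "t" (3): a world point X has camera coordinates R X + t. Camera axes: x right, y down, z forward; pixel columns grow to the right and rows downward; lengths in m; the calibration is good to about 2 mm. A picture is of the moment at which its call begins. There is no depth.
- bot.hand_in(): hands the job in; it is judged then, once.
Trained networks look in the newest picture that a camera, given by its name, has taken for a name from the list of things; names that differ only in an ending like _2 or _b are one class to them, and where a whole thing is asked for, a point or a joint stands for the part that bears it (a point fixed in the world has none). Each returns a list of dicts, best first, with "confidence" (0 to 1); they miss things now and then, are a little off and sometimes report something else, mostly with a low value. They report only what shows in the picture. A call takes as long as a camera call.
- finder.recognise(camera, name): "at" ([x, y, z] in m, in world coordinates, good to about 4 mm: the middle of the surface that is visible of it).
- finder.outline_of(camera, name): "pixels" (400x640 bool, what is visible of it).
The state is a dict: "time_s": time; "joint_positions": joint angles; "qvel": joint speeds; "tau": joint torques, N m; "position": TCP position; "tcp_rot": TCP orientation; "force": force on the tool from outside, world axes, zero at the start; "moment": the same for the moment, N m; "opening": opening from 0.0 (shut) to 1.0 (fully open); "grasp_force": force on a finger pad.
Only numpy, scipy, OpenCV 4.12 (cv2) and the standard library are available. Lean on these libraries where they do the work, as an engineer would, in place of code of your own. Each camera call takes 0.05 s, during which the arm holds its last target. There are 200 camera calls.

TASK

The polishing is finished: first throw the red handle of the motor's isolator over to off, then pick up the yellow ear defenders and hang them astride the wooden rail of the stand, cups down, one on each side, near the middle of the rail. Set them down on the rail gently, leave them hanging still, and do not push the other things on the bench about.

Things in the scene. Friction and masses are not known exactly. Their poses are not given: they have to be found in the camera images.
- defenders: Ear defenders, rigid, 0.17 to 0.33 kg: dark U-shaped headband 170 mm wide, two yellow cups, 188 mm from crown to cup ends, 60 mm high, lying on their side, crown to the robot's left. Origin: centre of the underside. x: from crown to cups, y: across the head, z: up as they lie (the band's width). Mass centre x = 30, z = 30 mm. To hang, x must point down and z lie along the rail, either way round.
- defenders_crown (a point): Middle of the inner face of the rubber crown pad, the face that comes to rest on the rail: at (-80, 0, 30) mm in the ear defenders' frame, axes as theirs. The pad spans x -94 to -80, y -36 to 36, z 0 to 60 mm. Dark sloping band pieces, 9 mm thick and z 19 to 41 mm, run from its ends to the legs.
- defenders_leg_l (a point): Middle of the bare part of one leg, at (-20, 80, 30) mm in the ear defenders' frame, axes as theirs: a straight flat strip 10 mm thick (in y), 22 mm wide (z 19 to 41), bare from x = -34 to 10. Pinch it across its thickness with the fingers pointing about 45 degrees down and towards the cups; tilting the tool 90 degrees back over, to 45 degrees the other way, then turns lying into hanging.
- defenders_leg_r (a point): The same on the other leg, at (-20, -80, 30) mm.
- defenders_cups (a point): Midpoint between the two cups, at (52, 0, 30) mm in the ear defenders' frame. Each cup spans x 10 to 94 mm, z 0 to 60, and from the leg's outer face (y = +-85) inwards to y = +-30: a 60 mm gap remains between them.
- stand: Rail stand, fixed. Origin: on the bench under the rail's middle. The level wooden rail, 20 mm thick, runs along the stand's x above y = 0, from x = -75 to 85 mm, with a post (38 mm thick) at x = 85. The post is telescopic and clamped: the rail's top is 225 to 270 mm above the bench, different each time and not reported; feel for it by lowering slowly until contact, or look. At most 40 N on it.
- stand_free_end (a point): On the bench under the rail's free end, x = -85 mm in the stand's frame, to the robot's right. The rail ends there in a brass cap 26 mm thick and 10 mm long, with free space below and before it. The stand's foot plate, 12 mm high, spans x -80 to 105, y -55 to 55 mm.
- isolator (a joint): Throw handle of the motor isolator, rad: 1.2 = on (handle leans to the box's +x, green dot), 0 = off (leans to the box's -x, red dot). Upright at 0.6; top-heavy, so once past upright it falls over by itself to the end stop. Pushing it takes about 1 N.
- isolator_grip (a point): Middle of the red cross bar at the handle's end: 20 mm thick, 76 mm long, along the box's y; 85 mm from the hinge. At on it stands 48 mm to the +x side of the hinge, about 150 mm above the bench.
- isolator_hinge (a point): Middle of the handle's hinge axis (along y), 80 mm above the bench, over the middle of the isolator box; axes as the box's.
- isolator_box: Grey isolator box fixed to the bench, 130 x 90 x 65 mm high, with two black hinge cheeks to 90 mm. Origin: centre of its underside. The handle swings in its xz plane.
- parts_tin: Bystander, not to be pushed about (30 mm at most): green open tin of clock parts, 130 x 100 x 50 mm high. Origin at its underside.
- oil_bottle: Bystander, not to be pushed about (30 mm at most): amber oil bottle, 48 mm across, 100 mm high, upright. Origin at its underside.
- clock_weight: Bystander, not to be pushed about (30 mm at most): brass clock weight, 52 mm across, 105 mm high, upright. Origin at its underside.
- mainspring: Bystander, not to be pushed about (30 mm at most): coiled dark steel mainspring lying flat, 76 mm across, 30 mm high. Origin at its underside.
- clock_plate: Bystander, not to be pushed about (30 mm at most): flat brass clock plate, 90 x 70 x 6 mm. Origin at its underside.

How it is judged (in metres and radians):
On the way, in this order (a step that is already met when the one before it is completed fails the run):
1. the isolator handle is thrown fully to off (value of joint isolator below 0.15 rad), for 0.2 s.
2. the ear defenders hang on the rail, cups down, astride it (angle between defenders's own x axis and vertical above 2.74 rad and angle between the z axis of defenders and the x axis of stand, either way round below 0.4 rad and y of defenders_crown in the frame of stand between -0.03 and 0.03 m and x of defenders_crown in the frame of stand between -0.05 and 0.05 m and height (world z) of defenders_crown above 0.205 m and contact force between defenders and stand above 0.8 N), for 0.2 s.
At the end, for the whole second after the job is handed in: Isolator at off (below 0.15 rad). The ear defenders hang on the rail, released and still: legs within 0.4 rad of straight down, z within 0.4 rad of the rail's line, crown middle within 30 mm sideways of the rail and 50 mm along from its middle (all of step 2 and value of joint isolator below 0.15 rad and linear speed of defenders below 0.03 m/s and angular speed of defenders below 0.3 rad/s and contact force between defenders and the fingers below 0.05 N); the robot touches nothing.
It fails at once if the ear defenders are pressed or dropped hard on the stand (over 40 N) (contact force between defenders and stand above 40 N).
It fails at once if a bystander is pushed more than 30 mm (distance of any of parts_tin, oil_bottle, clock_weight, mainspring, clock_plate from where it was at the start of the episode above 0.03 m).
It also fails if it takes over 72 s, if anything falls off the work surface, if the arm or the gripper's body presses on something with over 40 N, if the wrist force passes 120 N, or if a joint passes its speed limit or range.

## Working session

There is one attempt and no reset: what is moved stays moved. The work goes in short steps, Python scripts to look and compute and a tool call to move; the robot and the scene stay as the last step left them, time stands still between calls to the robot, and variables do not carry over. Pictures are saved under pics/ and viewed, at most 10 in all, crops included, and the job is handed in when it is done.

Besides the shell and the picture viewer there is one more tool, called after "Request:" as a command line: name --argument value ..., lists and objects as JSON in quotes. play_rows: Moves the arm, as the interface text tells. Its arguments: {"type":"object","properties":{"motion":{"type":"array"},"fingers":{"type":"number"}},"required":["motion"]}

```bash
mkdir -p pics
python3 - <<'E'
from rig import bot, imaging, finder
import cv2, numpy as np
s=bot.read_state(); print(s['time_s'],s['position'],np.round(s['tcp_rot'],3).tolist(),s['force'],s['opening'])
for c in ['scene','top']:
    d=imaging.capture(c); cv2.imwrite(f'pics/{c}0.png',d['frame'][:,:,::-1])
    print(c,np.round(d['camera_matrix'],1).tolist(),np.round(d['R'],4).tolist(),np.round(d['t'],4).tolist())
    for n in ['defenders','defenders_crown','defenders_leg_l','defenders_leg_r','defenders_cups','stand','stand_free_end','isolator','isolator_grip','isolator_hinge','isolator_box','parts_tin','oil_bottle','clock_weight','mainspring','clock_plate']:
        r=finder.recognise(c,n); print(n,[(np.round(q['at'],3).tolist(),round(q['confidence'],2)) for q in r[:2]])
print(bot.read_state()['time_s'])
E
```

```text
0.0 [ 0.27327907 -0.56130167  0.23856114] [[0.899, 0.437, -0.001], [0.437, -0.899, 0.002], [0.0, -0.002, -1.0]] [ 0.40655604 -0.32706761  0.0016661 ] 0.9976381783913366
scene [[394.3, 0.0, 315.1], [0.0, 394.3, 198.6], [0.0, 0.0, 1.0]] [[0.8888, 0.4583, 0.0011], [0.3747, -0.7253, -0.5775], [-0.2639, 0.5137, -0.8164]] [-0.5271, -0.1446, 1.2601]
defenders [([0.561, 0.108, 0.051], 0.77)]
defenders_crown [([0.56, 0.109, 0.048], 0.71)]
defenders_leg_l [([0.56, 0.11, 0.046], 0.6)]
defenders_leg_r [([0.56, 0.11, 0.046], 0.6)]
defenders_cups [([0.56, 0.108, 0.052], 0.78)]
stand [([0.578, -0.138, 0.013], 0.79)]
stand_free_end [([0.581, -0.135, 0.011], 0.78)]
isolator [([0.516, -0.382, 0.156], 0.75), ([0.56, 0.111, 0.049], 0.36)]
isolator_grip [([0.517, -0.389, 0.156], 0.86)]
isolator_hinge [([0.502, -0.383, 0.063], 0.96)]
isolator_box [([0.506, -0.383, 0.063], 0.6)]
parts_tin [([0.492, 0.378, 0.031], 0.68)]
oil_bottle [([0.749, -0.207, 0.064], 0.78)]
clock_weight [([0.738, -0.028, 0.086], 0.64), ([0.748, -0.207, 0.065], 0.42)]
mainspring []
clock_plate [([0.647, -0.003, 0.007], 0.63)]
top [[46
[... 337 characters left out ...]
nders_leg_r [([0.544, 0.105, 0.058], 0.8)]
defenders_cups [([0.544, 0.106, 0.056], 0.95), ([0.729, -0.016, 0.087], 0.7)]
stand [([0.565, -0.14, 0.01], 0.97), ([0.744, 0.198, 0.03], 0.16)]
stand_free_end [([0.563, -0.14, 0.009], 0.58)]
isolator [([0.506, -0.377, 0.153], 0.52)]
isolator_grip [([0.505, -0.376, 0.157], 0.83)]
isolator_hinge [([0.474, -0.371, 0.065], 0.59), ([0.505, -0.378, 0.153], 0.3)]
isolator_box [([0.468, -0.365, 0.061], 0.59)]
parts_tin [([0.491, 0.38, 0.011], 0.58)]
oil_bottle [([0.736, -0.193, 0.068], 0.65)]
clock_weight [([0.505, -0.378, 0.159], 0.63), ([0.727, -0.016, 0.088], 0.53)]
mainspring [([0.745, 0.2, 0.027], 0.59)]
clock_plate [([0.645, -0.01, 0.008], 0.62)]
1.7
```

View pics/scene0.png

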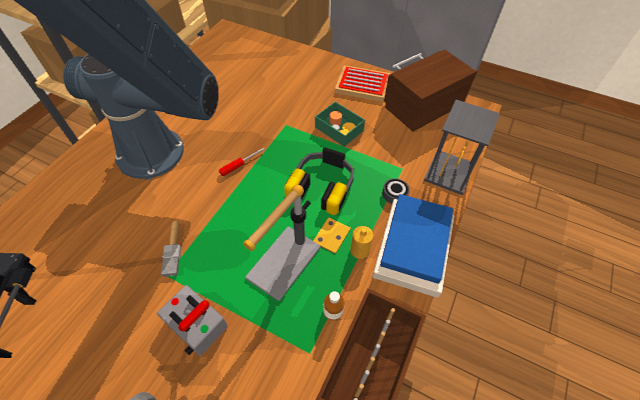

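View pics/top0.png

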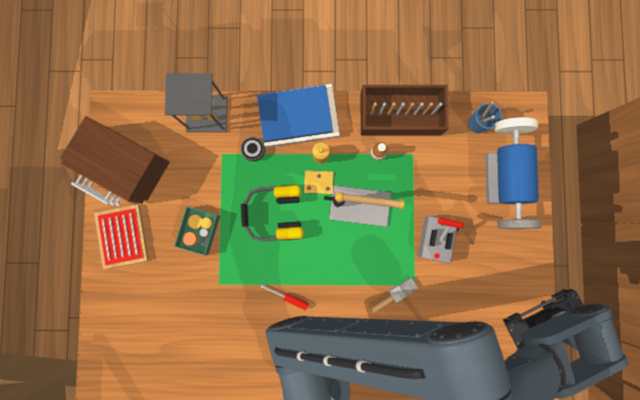

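The scene shows the isolator at about (190,315), the rail running from (300,190) to (250,243), and the defenders at (320,180). In the top view the crown is at (244,215), the cups at (288,191) and (288,233), and the rail runs from (338,199) to (403,205). I'll enlarge these areas to get precise points.

Run:
```python
import cv2, numpy as np
t=cv2.imread('pics/top0.png'); s=cv2.imread('pics/scene0.png')
def crop(im,x0,y0,w,h,k):
    c=cv2.resize(im[y0:y0+h,x0:x0+w],None,fx=k,fy=k,interpolation=cv2.INTER_CUBIC)
    for x in range((x0+9)//10*10,x0+w,10):
        big=x%50==0; cv2.line(c,(int((x-x0+.5)*k),0),(int((x-x0+.5)*k),12 if big else 5),(255,255,255),1)
        if x%20==0: cv2.putText(c,str(x),(int((x-x0)*k)-8,22),0,.35,(255,255,255),1)
    for y in range((y0+9)//10*10,y0+h,10):
        cv2.line(c,(0,int((y-y0+.5)*k)),(6,int((y-y0+.5)*k)),(255,255,255),1)
        if y%20==0: cv2.putText(c,str(y),(8,int((y-y0+.5)*k)+4),0,.35,(255,255,255),1)
    return c
cv2.imwrite('pics/a.png',crop(t,232,165,240,105,3.3))
cv2.imwrite('pics/b.png',crop(s,150,140,210,220,2.7))
```

```text
(no output)
```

View pics/a.png

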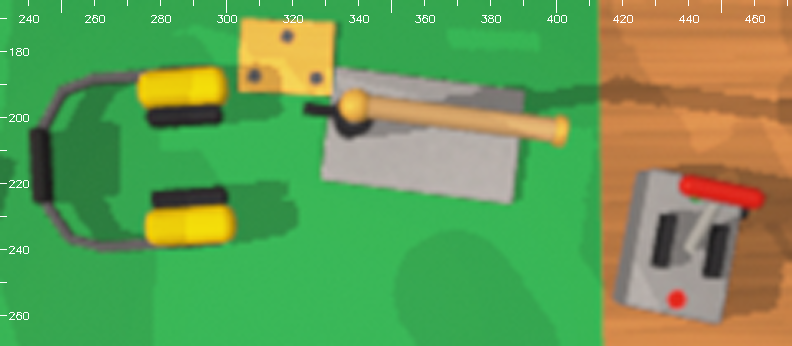

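View pics/b.png

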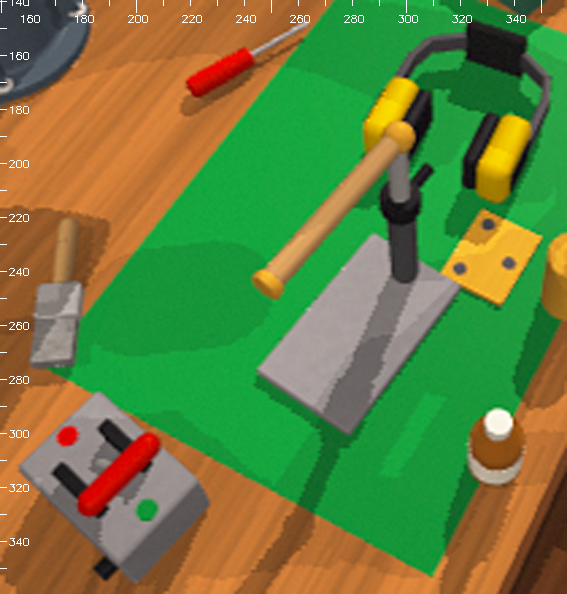

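```bash
cat > h.py <<'E'
import numpy as np
T=dict(K=np.array([[462.9,0,315],[0,462.9,197.1],[0,0,1]]),R=np.array([[0.0046,-0.9999,-0.0095],[-0.9964,-0.0037,-0.0849],[0.0848,0.0099,-0.9963]]),t=np.array([0.0009,0.5958,1.435]))
S=dict(K=np.array([[394.3,0,315.1],[0,394.3,198.6],[0,0,1]]),R=np.array([[0.8888,0.4583,0.0011],[0.3747,-0.7253,-0.5775],[-0.2639,0.5137,-0.8164]]),t=np.array([-0.5271,-0.1446,1.2601]))
def ray(c,p):
    d=c['R'].T@np.linalg.solve(c['K'],[p[0],p[1],1]); return -c['R'].T@c['t'],d/np.linalg.norm(d)
def plane(c,p,z):
    o,d=ray(c,p); return o+d*(z-o[2])/d[2]
def tri(pt,ps):
    A=np.zeros((3,3));b=np.zeros(3);L=[]
    for c,p in((T,pt),(S,ps)):
        o,d=ray(c,p);P=np.eye(3)-np.outer(d,d);A+=P;b+=P@o;L.append((o,P))
    X=np.linalg.solve(A,b);return np.round(X,4),round(1000*max(np.linalg.norm(P@(X-o)) for o,P in L),1)
E
python3 - <<'E'
from h import *
print('cams',ray(T,(0,0))[0],ray(S,(0,0))[0])
for n,a,b in [('cap',(401.5,204),(249,245.5)),('ball',(338.7,197),(298,190.7)),('barL',(439.9,221),(205.5,303.7)),('barR',(461.7,225.3),(183.3,326.3)),('red',(437,255.5),(174.7,301.3)),('crown',(244.2,203.5),(345,159)),('cuptin',(0,0),(0,0))][:5]: print(n,*tri(a,b))
r=lambda v:np.round(v,4)
print('red',r(plane(T,(437,255.5),.065)),r(plane(S,(174.7,301.3),.065)),'green',r(plane(S,(204.2,328.7),.065)))
for n,p,z in [('pad',(244.2,215.3),.06),('cupL',(287.2,191.7),.06),('cupR',(289.6,233.5),.06),('legL',(267,188),.041),('legR',(267,239.5),.041)]:print(n,r(plane(T,p,z)))
for n,p in [('corner foot rear-left',(333.5,185.5)),('foot l-near',(329.3,219.3)),('foot right far',(390.5,192.8)),('foot right near',(387.7,226.4))]:print(n,r(plane(T,p,.012)))
E
```

```text
cams [ 0.47196298 -0.01110213  1.48028247] [ 0.85520849 -0.51062182  0.94581895]
cap [ 0.5604 -0.2307  0.2382] 0.5
ball [ 0.5798 -0.0619  0.2339] 1.5
barL [ 0.5187 -0.354   0.1536] 1.4
barR [ 0.5075 -0.4138  0.1566] 2.8
red [ 0.4173 -0.3651  0.0702] 1.1
red [ 0.4163 -0.3673  0.065 ] [ 0.4155 -0.3635  0.065 ] green [ 0.5139 -0.3834  0.065 ]
pad [0.5359 0.2204 0.06  ]
cupL [0.6092 0.0888 0.06  ]
cupR [0.4807 0.0802 0.06  ]
legL [0.6225 0.1535 0.041 ]
legR [0.462  0.1514 0.041 ]
corner foot rear-left [ 0.6343 -0.0553  0.012 ]
foot l-near [ 0.5265 -0.0422  0.012 ]
foot right far [ 0.6116 -0.2366  0.012 ]
foot right near [ 0.5048 -0.2268  0.012 ]
```

The measurements agree with the sizes given: the foot plate is 184 mm, the crown-to-cup length is 136 mm against 139, and the bar is 48 mm from the hinge. First I'll close the fingers and go behind the handle, on its +x side.

The rows are not in the units I measure in: shifts go in shares of 0.75 m and turns go in shares of 360 degrees. I convert before sending: 0.331 m is 0.4413, 0.29 m is 0.3867, -52 degrees is -0.1444.

Request:
play_rows --motion '[[[0.0547,-0.004,0,0,0,-0.0181],[0.1107,-0.0093,0,0,0,-0.0361],[0.1653,-0.0133,0,0,0,-0.0542],[0.2213,-0.018,0,0,0,-0.0722],[0.276,-0.0227,0,0,0,-0.0903],[0.3307,-0.0267,0,0,0,-0.1083],[0.3867,-0.032,0,0,0,-0.1264],[0.4413,-0.036,0,0,0,-0.1444]]]' --fingers 0.0

```text
time_s: 2.37
position: [0.5608, -0.3915, 0.2396]
tcp_rot: [[0.203, 0.979, -0.0], [0.979, -0.203, 0.0], [0.0, -0.0, -1.0]]
force: [0.7, -1.7, -0.2]
opening: 0.482
grasp_force: 0.0
```

Scaled: 0.084 m is 0.112, 0.06 m is 0.08.

Request:
play_rows --motion '[[[0,0,0.0267,0,0,0],[0,0,0.0533,0,0,0],[0,0,0.08,0,0,0],[0,0,0.112,0,0,0],[0,0,0.112,0,0,0],[0,0,0.112,0,0,0]]]'

```text
time_s: 2.87
position: [0.5585, -0.3921, 0.1541]
tcp_rot: [[0.209, 0.978, -0.003], [0.978, -0.209, 0.003], [0.002, -0.003, -1.0]]
force: [0.3, -0.1, 0.1]
opening: 0.047
grasp_force: 0.0
```

Scaled: -0.102 m is -0.136, -0.091 m is -0.1213.

Request:
play_rows --motion '[[[0,-0.0173,0,0,0,0],[0,-0.0347,0,0,0,0],[0,-0.052,0,0,0,0],[0,-0.0693,0,0,0,0],[0,-0.0867,0,0,0,0],[0,-0.104,0,0,0,0],[0,-0.1213,0,0,0,0],[0,-0.136,0,0,0,0]]]'

```text
time_s: 3.53
position: [0.4597, -0.3727, 0.158]
tcp_rot: [[0.209, 0.978, 0.003], [0.978, -0.209, -0.003], [-0.003, 0.003, -1.0]]
force: [0.4, 0.0, -0.6]
opening: 0.004
grasp_force: 0.0
```

Scaled: -0.16 m is -0.2133, 0.15 m is 0.2.

Request:
play_rows --motion '[[[0,0,0,0,0,0],[0,0.0067,-0.0533,0,0,0],[0,0.0067,-0.1067,0,0,0],[0,0.0067,-0.16,0,0,0],[0.04,0.0067,-0.2133,0,0,0],[0.0933,0.0067,-0.2133,0,0,0],[0.1467,0.0067,-0.2133,0,0,0],[0.2,0.0067,-0.2133,0,0,0]]]' --fingers 0.06

```text
time_s: 4.2
position: [0.4973, -0.2261, 0.3189]
tcp_rot: [[0.211, 0.978, 0.006], [0.978, -0.211, -0.004], [-0.002, 0.007, -1.0]]
force: [0.6, 0.4, -1.0]
opening: 0.528
grasp_force: 0.0
```

Run:
```python
from rig import bot, imaging, finder
import cv2, numpy as np
s=bot.read_state(); print(s['time_s'],np.round(s['position'],4),np.round(s['joint_positions'],1),s['opening'])
a=imaging.capture('top')['frame'];b=imaging.capture('scene')['frame']
c=np.vstack([cv2.resize(a[100:350,230:480],(395,395)),]);d=cv2.resize(b[130:380,100:350],(395,395))
cv2.imwrite('pics/c.png',np.hstack([c,d])[:,:,::-1])
```

```text
4.2 [ 0.4973 -0.2261  0.3189] [-36.2  19.   87.9   0.   72.7 -24. ] 0.527869162421516
```

View pics/c.png

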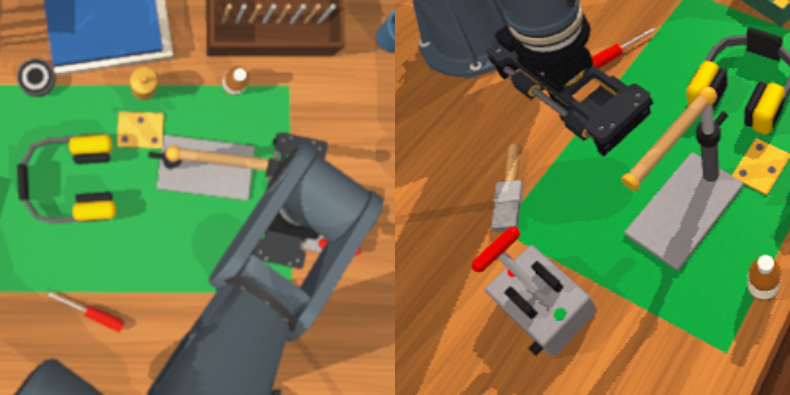

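The handle now leans to the red-dot side, at (497,250) in the right half, so the isolator is off. Next I'll check how big the gripper's body really is by overlaying the stated envelope.

Run:
```python
from rig import bot, imaging
import cv2, numpy as np
from h import *
s=bot.read_state(); p=s['position'];R=s['tcp_rot']
a=imaging.capture('scene')['frame'][:,:,::-1]
x0,y0,w,h,k=140,110,150,130,5.2
c=cv2.resize(a[y0:y0+h,x0:x0+w],None,fx=k,fy=k,interpolation=cv2.INTER_CUBIC)
def pr(v):
    X=S['R']@(p+R@np.array(v))+S['t'];q=S['K']@X;q=q[:2]/q[2];return tuple(int(z) for z in ((q-[x0,y0]+.5)*k))
for z,col in((-.053,(0,255,255)),(-.11,(255,255,0))):
    P=[pr((sx*.0375,sy*.095,z)) for sx,sy in((1,1),(1,-1),(-1,-1),(-1,1))]
    cv2.polylines(c,[np.array(P)],True,col,1)
cv2.line(c,pr((0,0,0)),pr((0,0,.017)),(0,0,255),2);cv2.line(c,pr((0,-.03,0)),pr((0,.03,0)),(0,255,0),1)
cv2.imwrite('pics/d.png',c)
```

```text
(no output)
```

View pics/d.png

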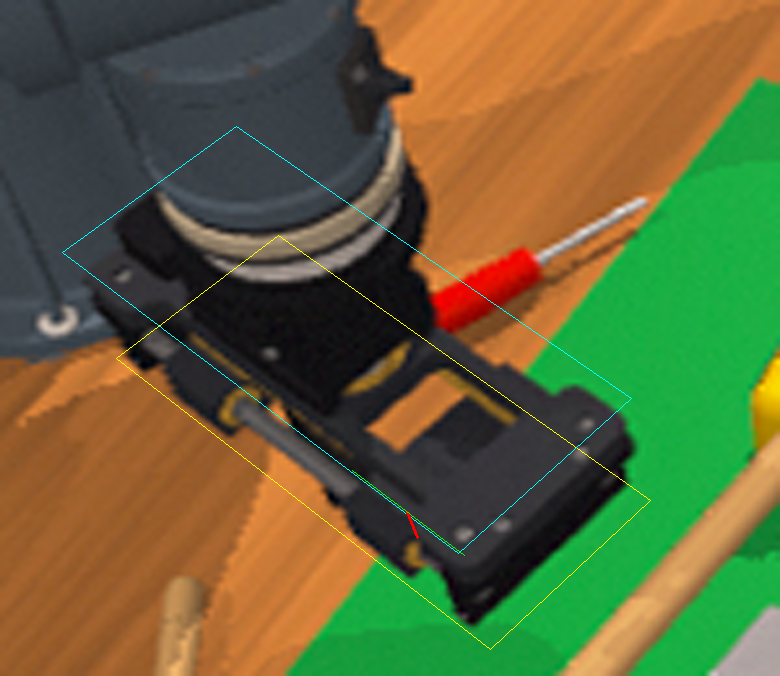

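The body really is about 190 mm across the finger axis, so a 45° grip would bring it close to the crown pad and the rail. I'll grip the far leg at 10° from vertical instead, which keeps the body clear of both, and write a helper to work out the shifts.

```bash
cat > mv.py <<'E'
from rig import bot
import numpy as np
from scipy.spatial.transform import Rotation as Ro
def delta(P,R,p0=None,R0=None):
    s=bot.read_state(); p0=np.array(s['position'] if p0 is None else p0);R0=np.array(s['tcp_rot'] if R0 is None else R0)
    return np.round(R0.T@(np.array(P)-p0),4).tolist(),np.round(Ro.from_matrix(R0.T@R).as_rotvec(degrees=True),1).tolist()
ex=np.array([.066,-.998,0]);ex/=np.linalg.norm(ex);ey=np.array([-ex[1],ex[0],0])
def graspR(a):
    z=ex*np.sin(np.radians(a))-np.array([0,0,1])*np.cos(np.radians(a));return np.c_[np.cross(ey,z),ey,z]
E
python3 - <<'E'
from mv import *
s=bot.read_state();print(s['position'],s['joint_positions'])
R=graspR(10);P0=[.622,.165,.34];G=np.array([.622,.1463,.032])
print(delta(P0,R)); print(delta(G-.07*R[:,2],R,P0,R),delta(G,R,P0,R))
E
```

```text
[ 0.49696382 -0.22382546  0.31767188] [-3.60108866e+01  1.90158303e+01  8.80418728e+01  2.72029638e-02
  7.27426537e+01 -2.42439136e+01]
([0.4061, 0.0431, -0.0226], [-1.2, -9.9, -15.5])
([0.0351, -0.0012, 0.2366], [0.0, 0.0, 0.0]) ([0.0351, -0.0012, 0.3066], [0.0, 0.0, 0.0])
```

Scaled: 0.305 m is 0.4067, -0.0226 m is -0.0301.

Request:
play_rows --motion '[[[0.04,0.004,-0.0301,0,0,0],[0.092,0.0093,-0.0301,0,0,0],[0.144,0.0147,-0.0301,0,0,0],[0.1973,0.0213,-0.0301,0,0,0],[0.2493,0.0267,-0.0301,0,0,0],[0.3013,0.032,-0.0301,0,0,0],[0.3533,0.0373,-0.0301,0,0,0],[0.4067,0.0427,-0.0301,0,0,0]]]' --fingers 0.07

```text
time_s: 5.02
position: [0.5924, 0.0657, 0.3393]
tcp_rot: [[0.21, 0.978, 0.003], [0.978, -0.21, -0.001], [-0.0, 0.003, -1.0]]
force: [0.9, 0.1, 1.2]
opening: 0.803
grasp_force: 0.0
```

Scaled: 0.101 m is 0.1347, 0.003 m is 0.004, -1.2 degrees is -0.0033.

Request:
play_rows --motion '[[[0.04,0.004,0,-0.0008,-0.0069,-0.0108],[0.08,0.008,0,-0.0017,-0.0139,-0.0217],[0.12,0.0133,0,-0.0025,-0.0208,-0.0322],[0.1347,0.0147,0,-0.0033,-0.0275,-0.0431],[0.1347,0.0147,0,-0.0033,-0.0275,-0.0431],[0.1347,0.0147,0,-0.0033,-0.0275,-0.0431]]]'

```text
time_s: 5.52
position: [0.6234, 0.1619, 0.3384]
tcp_rot: [[-0.06, 0.998, 0.009], [0.983, 0.06, -0.173], [-0.173, -0.002, -0.985]]
force: [0.1, -0.4, -0.5]
opening: 0.808
grasp_force: 0.0
```

Run:
```python
from mv import *
s=bot.read_state();print(s['position'],s['tcp_rot'],s['joint_positions'],s['force'])
R=graspR(10);G=np.array([.622,.1463,.032])
print(delta(G-.07*R[:,2],R)); print(delta(G,R,G-.07*R[:,2],R))
```

```text
[0.62336591 0.16193162 0.33839568] [[-0.05983271  0.99816866  0.00890891]
 [ 0.9831513   0.06047215 -0.17250112]
 [-0.17272395 -0.0015624  -0.98496903]] [ 9.08611546 27.99152208 70.53145092 -9.97171714 82.66110559  6.99078847] [ 0.05408137 -0.39661636 -0.45210839]
([0.0377, -0.002, 0.2345], [-0.1, -0.1, -0.3])
([-0.0, 0.0, 0.07], [0.0, 0.0, 0.0])
```

Scaled: 0.2345 m is 0.3127, 0.07 m is 0.0933.

Request:
play_rows --motion '[[[0.0133,-0.0027,0.0467,0,0,0],[0.0267,-0.0027,0.0933,0,0,0],[0.04,-0.0027,0.14,0,0,0],[0.0493,-0.0027,0.1867,0,0,0],[0.0503,-0.0027,0.2333,0,0,0],[0.0503,-0.0027,0.28,0,0,0],[0.0503,-0.0027,0.3127,0,0,0],[0.0503,-0.0027,0.3127,0,0,0]]]'

```text
time_s: 6.18
position: [0.6169, 0.1541, 0.0956]
tcp_rot: [[-0.056, 0.998, -0.004], [0.983, 0.055, -0.174], [-0.174, -0.013, -0.985]]
force: [-1.4, -0.6, 0.5]
opening: 0.805
grasp_force: 0.0
```

Run:
```python
from mv import *
from rig import imaging
import cv2
from h import *
s=bot.read_state();print(s['position'],s['force'])
R=graspR(10);G=np.array([.622,.1463,.032])
print(delta(G,R))
a=imaging.capture('scene')['frame'][:,:,::-1]
x0,y0,w,h,k=270,90,130,110,5.5
c=cv2.resize(a[y0:y0+h,x0:x0+w],None,fx=k,fy=k,interpolation=cv2.INTER_CUBIC)
def pr(X):
    q=S['K']@(S['R']@X+S['t']);q=q[:2]/q[2];return tuple(int(z) for z in ((q-[x0,y0]+.5)*k))
O=np.array([.5425,.135,0]);D=np.c_[ex,ey,[0,0,1]]/1000
d=lambda *v:pr(O+D@np.array(v,float))
for q in[[(-34,85,41),(10,85,41),(10,75,41),(-34,75,41)],[(-34,-85,41),(10,-85,41),(10,-75,41),(-34,-75,41)],[(-94,-36,60),(-94,36,60),(-80,36,60),(-80,-36,60)],[(10,30,60),(94,30,60),(94,85,60),(10,85,60)],[(10,-30,60),(94,-30,60),(94,-85,60),(10,-85,60)]]:
    cv2.polylines(c,[np.array([d(*v) for v in q])],True,(255,255,0),1)
cv2.circle(c,pr(G),4,(0,0,255),-1);cv2.line(c,pr(s['position']),pr(s['position']+.017*s['tcp_rot'][:,2]),(255,0,255),2)
cv2.imwrite('pics/e.png',c)
```

```text
[0.61685432 0.1540998  0.0955942 ] [-1.43159751 -0.56662453  0.54024601]
([0.0031, 0.0056, 0.064], [-0.9, 0.0, -0.5])
```

View pics/e.png

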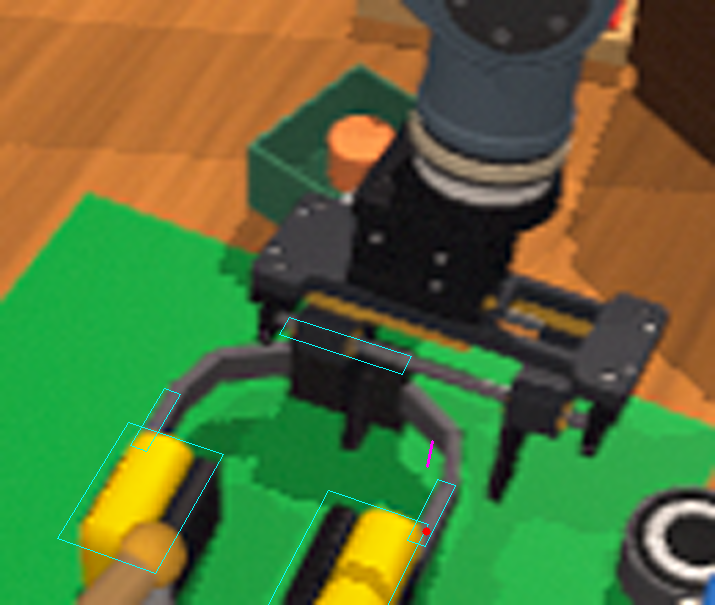

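Run:
```python
from h import *
from mv import ex,ey
import cv2
O=np.array([.5425,.135,0]);D=np.c_[ex,ey,[0,0,1]]/1000
im={'T':cv2.imread('pics/top0.png'),'S':cv2.imread('pics/scene0.png')}
from scipy.optimize import least_squares
for n,c in(('T',T),('S',S)):
    hsv=cv2.cvtColor(im[n],cv2.COLOR_BGR2HSV);m=cv2.inRange(hsv,(20,150,80),(32,255,255))
    k,l,st,ce=cv2.connectedComponentsWithStats(m)
    for i in range(1,k):
        if st[i,4]>150:print(n,st[i].tolist(),ce[i].round(1))
    P=[]
    for sg in(1,-1):
        V=[O+D@np.array([x,sg*y,z]) for x in(10,94) for y in(52,85) for z in(0,60)]
        q=(c['K']@(c['R']@np.array(V).T+c['t'][:,None]));q=(q[:2]/q[2]).T
        print(n,sg,'model bbox',q.min(0).round(1),q.max(0).round(1))
    for p in[(-20,80,41),(-20,-80,41)]:
        q=c['K']@(c['R']@(O+D@p)+c['t']);print(n,p,(q[:2]/q[2]).round(1))
# dark leg profile along rows/cols near legs
g=im['T'][:,:,1].astype(int)
print('T col265 rows183-193',g[183:194,265],'rows 234-244',g[234:245,265])
gs=im['S'][:,:,1].astype(int);print('S row170 cols340-360',gs[170,340:360], 'row175',gs[175,340:360])
```

```text
T [313, 143, 17, 15, 158] [319.4 150.3]
T [304, 171, 29, 23, 483] [319.  180.8]
T [273, 185, 28, 13, 308] [286.9 191. ]
T [276, 227, 28, 13, 313] [289.2 232.9]
T 1 model bbox [273.8 183.9] [302.2 197.9]
T -1 model bbox [276.2 228.3] [304.8 240.8]
T (-20, 80, 41) [264.9 188.5]
T (-20, -80, 41) [267.6 239.7]
S [285, 168, 20, 28, 286] [294.  180.2]
S [326, 183, 21, 32, 419] [335.4 198. ]
S [313, 217, 38, 36, 538] [332.1 235.7]
S 1 model bbox [324.6 181.2] [347.3 219.4]
S -1 model bbox [280.  166.4] [303.6 203.5]
S (-20, 80, 41) [349.  180.8]
S (-20, -80, 41) [298.9 163.9]
T col265 rows183-193 [166 166 167 147 108  98  86  93 124 125 124] rows 234-244 [125 126 125 114  98  99 104 136 166 168 167]
S row170 cols340-360 [108 106 130 165 165 165 166 146  83  32  45  68  95 115 149 166 163 164
 164 165] row175 [106 106 105 106 133 167 165 163 163 156 116  86  95 128 168 166 165 164
 165 162]
```

The legs and cups match the model to within about 3 mm, and I'm shifting the target by (+2, +3) mm to suit. Now I descend around the far leg and close.

Scaled: 0.064 m is 0.0853, 0.006 m is 0.008, -0.9 degrees is -0.0025.

Request:
play_rows --motion '[[[0.008,0.0107,0,-0.0025,0,-0.0014],[0.008,0.0107,0.016,-0.0025,0,-0.0014],[0.008,0.0107,0.032,-0.0025,0,-0.0014],[0.008,0.0107,0.048,-0.0025,0,-0.0014],[0.008,0.0107,0.064,-0.0025,0,-0.0014],[0.008,0.0107,0.0773,-0.0025,0,-0.0014],[0.008,0.0107,0.0853,-0.0025,0,-0.0014],[0.008,0.0107,0.0853,-0.0025,0,-0.0014]]]'

```text
time_s: 6.9
position: [0.6268, 0.153, 0.0344]
tcp_rot: [[-0.069, 0.997, 0.02], [0.982, 0.072, -0.172], [-0.173, 0.007, -0.985]]
force: [-0.5, 0.4, -0.0]
opening: 0.805
grasp_force: 0.0
```

Request:
play_rows --motion '[[[0,0,0,0,0,0],[0,0,0,0,0,0]]]'

```text
time_s: 7.07
position: [0.6286, 0.1536, 0.0368]
tcp_rot: [[-0.069, 0.997, 0.024], [0.983, 0.072, -0.171], [-0.173, 0.012, -0.985]]
force: [0.5, 0.1, -0.1]
opening: 0.802
grasp_force: 0.0
```

Request:
play_rows --motion '[[[0,0,0,0,0,0],[0,0,0,0,0,0],[0,0,0,0,0,0]]]'

```text
time_s: 7.32
position: [0.6286, 0.1537, 0.0372]
tcp_rot: [[-0.069, 0.997, 0.025], [0.983, 0.072, -0.171], [-0.173, 0.012, -0.985]]
force: [-0.0, 0.1, -0.0]
opening: 0.8
grasp_force: 0.0
```

Run:
```python
from mv import *
s=bot.read_state();print(s['position'],s['qvel'],s['force'])
print(delta([.624,.149,.032],graspR(10)))
```

```text
[0.6285791  0.15369937 0.03716823] [ 0.05563956  0.1100213   0.12788068  0.00404205  0.07639733 -0.01789905] [-0.01424394  0.12300345 -0.03704367]
([-0.0034, -0.005, 0.0058], [0.8, -0.1, 0.2])
```

Scaled: 0.006 m is 0.008, -0.005 m is -0.0067, 0.8 degrees is 0.0022.

Request:
play_rows --motion '[[[-0.004,-0.0067,0.008,0.0022,0,0.0006],[-0.004,-0.0067,0.008,0.0022,0,0.0006],[-0.004,-0.0067,0.008,0.0022,0,0.0006],[-0.004,-0.0067,0.008,0.0022,0,0.0006]]]'

```text
time_s: 7.65
position: [0.6235, 0.149, 0.0309]
tcp_rot: [[-0.065, 0.998, 0.009], [0.983, 0.066, -0.172], [-0.173, -0.002, -0.985]]
force: [-0.6, -0.5, 0.4]
opening: 0.803
grasp_force: 0.0
```

Request:
play_rows --motion '[[[0,0,0,0,0,0],[0,0,0,0,0,0],[0,0,0,0,0,0],[0,0,0,0,0,0],[0,0,0,0,0,0],[0,0,0,0,0,0],[0,0,0,0,0,0],[0,0,0,0,0,0]]]' --fingers 0.0

```text
time_s: 8.32
position: [0.6236, 0.1492, 0.0312]
tcp_rot: [[-0.065, 0.998, 0.01], [0.983, 0.066, -0.172], [-0.173, -0.002, -0.985]]
force: [-0.9, 0.1, -0.1]
opening: 0.283
grasp_force: 0.0
```

Request:
play_rows --motion '[[[0,0,0,0,0,0],[0,0,0,0,0,0],[0,0,0,0,0,0],[0,0,0,0,0,0]]]'

```text
time_s: 8.65
position: [0.6237, 0.1492, 0.0311]
tcp_rot: [[-0.065, 0.998, 0.01], [0.983, 0.066, -0.172], [-0.173, -0.002, -0.985]]
force: [1.1, -0.1, 0.1]
opening: 0.112
grasp_force: 30.0
```

Gripped: the opening is 9.7 mm with 30 N on the pads. Lifting gently.

Scaled: -0.08 m is -0.1067, -0.074 m is -0.0987.

Request:
play_rows --motion '[[[-0.0007,0,-0.004,0,0,0],[-0.0023,0,-0.0133,0,0,0],[-0.0047,0,-0.0267,0,0,0],[-0.008,0,-0.0453,0,0,0],[-0.0113,0,-0.064,0,0,0],[-0.0147,0,-0.0827,0,0,0],[-0.0173,0,-0.0987,0,0,0],[-0.0187,0,-0.1067,0,0,0]]]'

```text
time_s: 9.32
position: [0.6251, 0.1495, 0.1156]
tcp_rot: [[-0.065, 0.998, 0.014], [0.983, 0.066, -0.172], [-0.172, 0.003, -0.985]]
force: [0.2, 1.8, -2.3]
opening: 0.112
grasp_force: 30.0
```

Request:
play_rows --motion '[[[0,0,0,0,0,0],[0,0,0,0,0,0],[0,0,0,0,0,0]]]'

```text
time_s: 9.57
position: [0.6231, 0.1492, 0.1118]
tcp_rot: [[-0.065, 0.998, 0.008], [0.983, 0.066, -0.172], [-0.173, -0.003, -0.985]]
force: [-0.4, -0.3, -1.7]
opening: 0.111
grasp_force: 30.1
```

Run:
```python
from mv import *
from rig import imaging
import cv2
from h import *
s=bot.read_state();print(s['position'],s['force'],s['moment'],s['opening'])
a=imaging.capture('scene')['frame'][:,:,::-1]
x0,y0,w,h,k=260,80,150,130,5
c=cv2.resize(a[y0:y0+h,x0:x0+w],None,fx=k,fy=k,interpolation=cv2.INTER_CUBIC)
R=s['tcp_rot'];a=np.radians(10)
# def frame expressed through the tool: ez,ex from tool z,x
E1=R[:,0]*-np.cos(a)+R[:,2]*np.sin(a);E2=R[:,1];E3=np.cross(E1,E2);D=np.c_[E1,E2,E3]/1000
O=s['position']-D@np.array([-6,80,31.])
def pr(X):
    q=S['K']@(S['R']@X+S['t']);q=q[:2]/q[2];return tuple(int(z) for z in ((q-[x0,y0]+.5)*k))
d=lambda *v:pr(O+D@np.array(v,float))
for q in[[(-34,85,41),(10,85,41),(10,75,41),(-34,75,41)],[(-34,-85,41),(10,-85,41),(10,-75,41),(-34,-75,41)],[(-94,-36,60),(-94,36,60),(-80,36,60),(-80,-36,60)],[(10,30,60),(94,30,60),(94,85,60),(10,85,60)],[(10,-30,60),(94,-30,60),(94,-85,60),(10,-85,60)]]:
    cv2.polylines(c,[np.array([d(*v) for v in q])],True,(255,255,0),1)
cv2.imwrite('pics/f.png',c)
```

```text
[0.6231066  0.14916282 0.11182637] [-0.40574229 -0.265353   -1.74442278] [ 0.21262704 -0.21679334 -0.04430644] 0.11082070375198312
```

View pics/f.png

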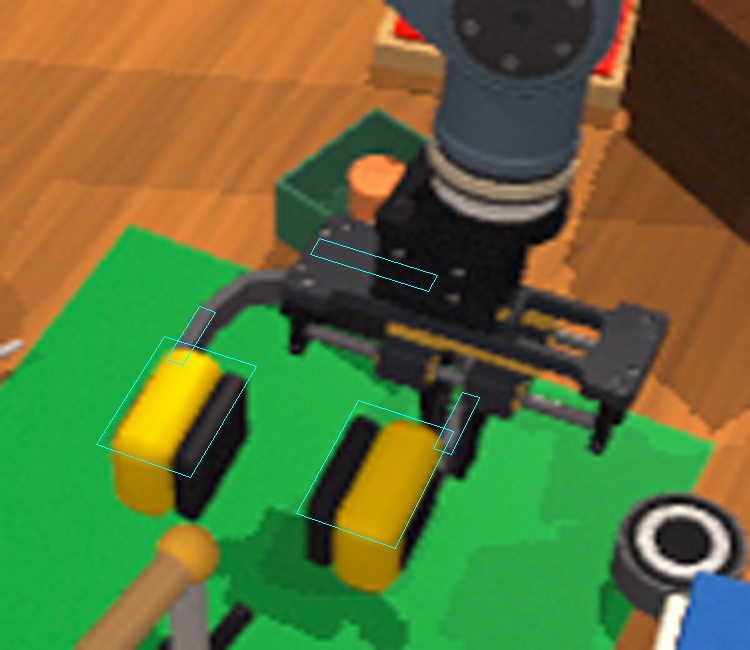

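The defenders are held well, with no sag, and weigh about 0.18 kg. Now I raise them and work out the tilt.

Scaled: -0.187 m is -0.2493, -0.0329 m is -0.0439.

Request:
play_rows --motion '[[[-0.0047,0,-0.0267,0,0,0],[-0.0107,0,-0.06,0,0,0],[-0.0163,0,-0.0933,0,0,0],[-0.022,0,-0.1267,0,0,0],[-0.028,0,-0.16,0,0,0],[-0.034,0,-0.1933,0,0,0],[-0.0393,0,-0.224,0,0,0],[-0.0439,0,-0.2493,0,0,0]]]'

```text
time_s: 10.28
position: [0.624, 0.1491, 0.3031]
tcp_rot: [[-0.065, 0.998, 0.009], [0.983, 0.066, -0.172], [-0.173, -0.002, -0.985]]
force: [0.2, 0.6, -1.3]
opening: 0.113
grasp_force: 30.0
```

Request:
play_rows --motion '[[[0,0,0,0,0,0],[0,0,0,0,0,0],[0,0,0,0,0,0]]]'

```text
time_s: 10.53
position: [0.6229, 0.149, 0.2999]
tcp_rot: [[-0.066, 0.998, 0.006], [0.983, 0.066, -0.173], [-0.173, -0.006, -0.985]]
force: [-0.1, -0.2, -2.8]
opening: 0.115
grasp_force: 30.0
```

```bash
cat >> mv.py <<'E'
u=np.array([.1205,.9927,0]);eh=np.array([.9927,-.1205,0])
def hangR(a=10):
    z=u*np.cos(np.radians(a))-np.array([0,0,1])*np.sin(np.radians(a));return np.c_[np.cross(eh,z),eh,z]
E
python3 - <<'E'
from mv import *
s=bot.read_state();print(s['position'],np.round(s['joint_positions'],1))
R0=np.array(s['tcp_rot']);R1=hangR()
rv=Ro.from_matrix(R0.T@R1).as_rotvec(degrees=True);print(rv)
P0=np.array(s['position']);P1=np.array([.644,-.06,.40])
print(delta(P1,R1))
E
```

```text
[0.62294582 0.148996   0.29993679] [  7.9  29.4  74.1 -10.1  77.7   6.4]
[-7.11812462 89.68939662  9.5152228 ]
([-0.2241, 0.0067, -0.0623], [-7.1, 89.7, 9.5])
```

Scaled: -0.112 m is -0.1493, -0.031 m is -0.0413, 44.8 degrees is 0.1244.

Request:
play_rows --motion '[[[-0.0133,0,-0.004,-0.0008,0.0111,0.0011],[-0.032,0.0013,-0.0093,-0.0019,0.025,0.0028],[-0.0533,0.0013,-0.0147,-0.0033,0.0417,0.0044],[-0.0747,0.0027,-0.0213,-0.0047,0.0583,0.0061],[-0.096,0.0027,-0.0267,-0.0061,0.075,0.0081],[-0.1173,0.004,-0.032,-0.0072,0.0917,0.0097],[-0.136,0.004,-0.0373,-0.0086,0.1083,0.0114],[-0.1493,0.004,-0.0413,-0.01,0.1244,0.0133]]]'

```text
time_s: 11.2
position: [0.6339, 0.0426, 0.3506]
tcp_rot: [[0.002, 0.999, 0.048], [0.817, -0.029, 0.576], [0.577, 0.038, -0.816]]
force: [-0.2, 0.5, -1.9]
opening: 0.11
grasp_force: 30.0
```

Request:
play_rows --motion '[[[0,0,0,0,0,0],[0,0,0,0,0,0],[0,0,0,0,0,0]]]'

```text
time_s: 11.45
position: [0.6334, 0.0449, 0.3503]
tcp_rot: [[0.001, 0.999, 0.046], [0.819, -0.027, 0.573], [0.573, 0.037, -0.819]]
force: [0.2, 0.5, -2.0]
opening: 0.11
grasp_force: 30.0
```

Run:
```python
from mv import *
s=bot.read_state();print(s['position'],np.round(s['joint_positions'],1),s['force'],s['opening'])
print(delta([.644,-.06,.40],hangR()))
```

```text
[0.63344494 0.04491404 0.35033794] [-21.1  27.5  77.1  33.4  87.2 -25.4] [ 0.17294846  0.5107607  -2.01995429] 0.11021262346474725
([-0.0575, 0.0152, -0.1002], [-3.5, 44.9, 4.8])
```

Scaled: -0.1 m is -0.1333, -0.0575 m is -0.0767, 44.9 degrees is 0.1247.

Request:
play_rows --motion '[[[-0.0067,0.0013,-0.012,-0.0008,0.0111,0.0011],[-0.016,0.004,-0.028,-0.0019,0.025,0.0028],[-0.0267,0.0067,-0.0467,-0.0033,0.0417,0.0044],[-0.0373,0.0093,-0.0653,-0.0044,0.0583,0.0061],[-0.048,0.012,-0.084,-0.0058,0.075,0.0081],[-0.0587,0.016,-0.1027,-0.0072,0.0917,0.0097],[-0.068,0.0187,-0.12,-0.0083,0.1083,0.0114],[-0.0767,0.02,-0.1333,-0.0097,0.1247,0.0133]]]'

```text
time_s: 12.12
position: [0.6449, -0.0596, 0.402]
tcp_rot: [[0.016, 0.993, 0.118], [0.17, -0.119, 0.978], [0.985, 0.004, -0.17]]
force: [-0.3, 0.3, -2.6]
opening: 0.11
grasp_force: 30.0
```

Request:
play_rows --motion '[[[0,0,0,0,0,0],[0,0,0,0,0,0],[0,0,0,0,0,0]]]'

```text
time_s: 12.37
position: [0.6444, -0.0582, 0.4017]
tcp_rot: [[0.017, 0.993, 0.117], [0.175, -0.118, 0.978], [0.984, 0.004, -0.175]]
force: [-0.2, -0.1, -1.3]
opening: 0.112
grasp_force: 30.0
```

Run:
```python
from mv import *
s=bot.read_state();print(s['position'],np.round(s['joint_positions'],1),s['force'],s['opening'],s['tcp_rot'])
print(delta([.644,-.197,.40],hangR()))
```

```text
[ 0.64438029 -0.05817493  0.40174302] [-38.3  40.6  74.2  65.9 113.1 -32.9] [-0.21872791 -0.12907893 -1.2935351 ] 0.11171394715268966 [[ 0.01682059  0.99301995  0.11674091]
 [ 0.17465538 -0.11788044  0.9775478 ]
 [ 0.98448594  0.0039465  -0.17541909]]
([-0.026, 0.016, -0.1354], [-0.1, 0.1, 0.2])
```

Full tilt reached. Next I move over the rail and check with a picture.

Scaled: -0.135 m is -0.18, -0.026 m is -0.0347.

Request:
play_rows --motion '[[[-0.004,0.0027,-0.024,0,0,0],[-0.0093,0.0053,-0.0507,0,0,0],[-0.016,0.0093,-0.08,0,0,0],[-0.0213,0.0133,-0.1093,0,0,0],[-0.0267,0.016,-0.1387,0,0,0],[-0.032,0.02,-0.1653,0,0,0],[-0.0347,0.0213,-0.18,0,0,0],[-0.0347,0.0213,-0.18,0,0,0]]]'

```text
time_s: 13.03
position: [0.6439, -0.1993, 0.4001]
tcp_rot: [[0.016, 0.993, 0.12], [0.175, -0.121, 0.977], [0.984, 0.006, -0.176]]
force: [0.3, -1.2, -2.0]
opening: 0.112
grasp_force: 30.0
```

Request:
play_rows --motion '[[[0,0,0,0,0,0],[0,0,0,0,0,0],[0,0,0,0,0,0]]]'

```text
time_s: 13.28
position: [0.6436, -0.1967, 0.3998]
tcp_rot: [[0.017, 0.993, 0.118], [0.172, -0.119, 0.978], [0.985, 0.003, -0.173]]
force: [-0.2, -0.5, -1.7]
opening: 0.112
grasp_force: 30.0
```

Run:
```python
from mv import *
from rig import imaging
import cv2
s=bot.read_state();print(s['position'],np.round(s['joint_positions'],1),s['force'],s['opening'])
print(delta([.644,-.197,.40],hangR()))
a=imaging.capture('scene')['frame'][:,:,::-1];b=imaging.capture('top')['frame'][:,:,::-1]
c=cv2.resize(a[60:320,150:410],(390,390));d=cv2.resize(b[90:350,280:540],(390,390))
cv2.imwrite('pics/g.png',np.hstack([c,d]))
```

```text
[ 0.64362515 -0.19674313  0.39979107] [-46.4  46.8  60.8  65.  123.  -28.9] [-0.23886059 -0.4764297  -1.66000454] 0.11197335326239453
([0.0002, 0.0004, -0.0002], [-0.1, -0.1, 0.2])
```

View pics/g.png

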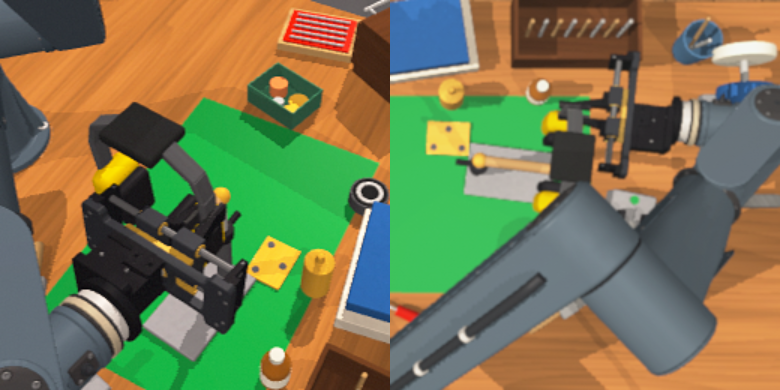

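The pad sits over the rail, and the cups are on either side of it with the hand beyond the free end. Lowering towards the rail.

Scaled: -0.182 m is -0.2427, -0.065 m is -0.0867.

Request:
play_rows --motion '[[[-0.02,0,0.0033,0,0,0],[-0.0533,0,0.0093,0,0,0],[-0.0867,0,0.0153,0,0,0],[-0.12,0,0.0213,0,0,0],[-0.1533,0,0.0267,0,0,0],[-0.1867,0,0.0327,0,0,0],[-0.22,0,0.0387,0,0,0],[-0.2427,0,0.0427,0,0,0]]]'

```text
time_s: 14.05
position: [0.644, -0.1976, 0.212]
tcp_rot: [[0.02, 0.993, 0.119], [0.171, -0.121, 0.978], [0.985, 0.001, -0.172]]
force: [0.4, 0.3, -1.6]
opening: 0.113
grasp_force: 30.0
```

Request:
play_rows --motion '[[[0,0,0,0,0,0],[0,0,0,0,0,0],[0,0,0,0,0,0]]]'

```text
time_s: 14.3
position: [0.6447, -0.1987, 0.216]
tcp_rot: [[0.015, 0.993, 0.12], [0.172, -0.121, 0.978], [0.985, 0.006, -0.173]]
force: [0.5, -0.1, -2.4]
opening: 0.111
grasp_force: 30.0
```

Run:
```python
from mv import *
from rig import imaging
import cv2
s=bot.read_state();print(s['position'],np.round(s['joint_positions'],1),s['force'],s['moment'],s['opening'])
print(delta([.644,-.197,.205],hangR()))
a=imaging.capture('scene')['frame'][:,:,::-1];b=imaging.capture('top')['frame'][:,:,::-1]
c=cv2.resize(a[110:270,180:340],(400,400),interpolation=cv2.INTER_CUBIC);d=cv2.resize(b[140:300,320:480],(400,400),interpolation=cv2.INTER_CUBIC)
cv2.imwrite('pics/i.png',np.hstack([c,d]))
```

```text
[ 0.64466707 -0.19871494  0.21601041] [-46.4  59.1  64.3  57.3 115.3 -44.8] [ 0.45565795 -0.06395444 -2.35609575] [-0.88404037 -0.15888674  0.00213044] 0.11065226718296538
([-0.0106, -0.0009, 0.0035], [0.1, -0.0, 0.3])
```

View pics/i.png

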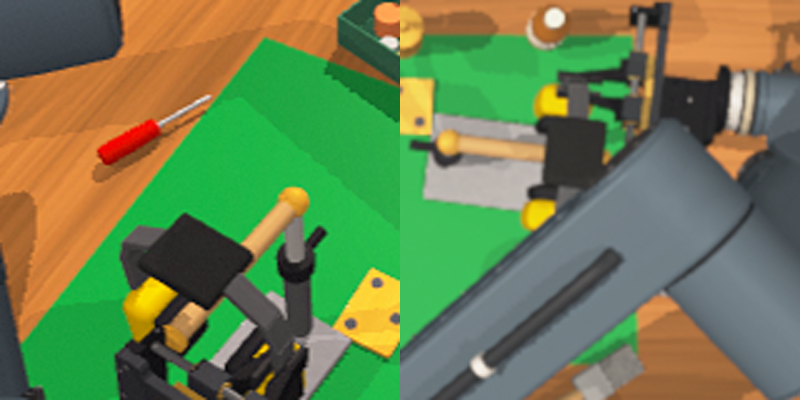

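The pad is above the rail and centred, with the cups on either side. Now I lower slowly, watching the force.

Request:
play_rows --motion '[[[-0.0027,0,0.0004,0,0,0],[-0.0053,0,0.0009,0,0,0],[-0.008,0,0.0013,0,0,0],[-0.0107,0,0.0019,0,0,0],[-0.0133,0,0.0023,0,0,0],[-0.016,0,0.0027,0,0,0],[-0.0187,0,0.0032,0,0,0],[-0.0213,0,0.0037,0,0,0]]]'

```text
time_s: 15.07
position: [0.6442, -0.1986, 0.198]
tcp_rot: [[0.018, 0.993, 0.12], [0.172, -0.121, 0.978], [0.985, 0.003, -0.172]]
force: [-0.2, -0.3, -2.2]
opening: 0.114
grasp_force: 30.0
```

Scaled: -0.008 m is -0.0107, -0.006 m is -0.008.

Request:
play_rows --motion '[[[-0.0027,0,0.0004,0,0,0],[-0.0053,0,0.0009,0,0,0],[-0.008,0,0.0013,0,0,0],[-0.0107,0,0.0019,0,0,0]]]'

```text
time_s: 15.4
position: [0.6443, -0.1986, 0.1899]
tcp_rot: [[0.018, 0.993, 0.12], [0.172, -0.121, 0.978], [0.985, 0.003, -0.173]]
force: [-0.3, 0.1, -2.2]
opening: 0.11
grasp_force: 30.0
```

Scaled: -0.006 m is -0.008, -0.003 m is -0.004.

Request:
play_rows --motion '[[[-0.002,0,0.0004,0,0,0],[-0.004,0,0.0007,0,0,0],[-0.006,0,0.0011,0,0,0],[-0.008,0,0.0013,0,0,0]]]'

```text
time_s: 15.73
position: [0.6443, -0.1986, 0.184]
tcp_rot: [[0.017, 0.993, 0.12], [0.172, -0.121, 0.978], [0.985, 0.003, -0.173]]
force: [-0.4, 0.1, -1.4]
opening: 0.114
grasp_force: 30.0
```

Scaled: -0.006 m is -0.008, -0.003 m is -0.004.

Request:
play_rows --motion '[[[-0.002,0,0.0004,0,0,0],[-0.004,0,0.0007,0,0,0],[-0.006,0,0.0011,0,0,0],[-0.008,0,0.0013,0,0,0]]]'

```text
time_s: 16.07
position: [0.6443, -0.1987, 0.1779]
tcp_rot: [[0.018, 0.993, 0.12], [0.172, -0.121, 0.978], [0.985, 0.003, -0.173]]
force: [-0.9, 0.3, -2.1]
opening: 0.111
grasp_force: 30.0
```

Scaled: -0.004 m is -0.0053, -0.003 m is -0.004.

Request:
play_rows --motion '[[[-0.0013,0,0.0003,0,0,0],[-0.0027,0,0.0004,0,0,0],[-0.004,0,0.0007,0,0,0],[-0.0053,0,0.0009,0,0,0]]]'

```text
time_s: 16.4
position: [0.6443, -0.1987, 0.1739]
tcp_rot: [[0.017, 0.993, 0.12], [0.172, -0.121, 0.978], [0.985, 0.003, -0.173]]
force: [-0.9, -0.7, -2.4]
opening: 0.11
grasp_force: 30.0
```

Scaled: -0.004 m is -0.0053, -0.003 m is -0.004.

Request:
play_rows --motion '[[[-0.0013,0,0.0003,0,0,0],[-0.0027,0,0.0004,0,0,0],[-0.004,0,0.0007,0,0,0],[-0.0053,0,0.0009,0,0,0]]]'

```text
time_s: 16.73
position: [0.6443, -0.1987, 0.1699]
tcp_rot: [[0.018, 0.993, 0.119], [0.172, -0.121, 0.978], [0.985, 0.003, -0.172]]
force: [-0.2, 0.1, -1.5]
opening: 0.112
grasp_force: 30.0
```

Scaled: -0.004 m is -0.0053, -0.003 m is -0.004.

Request:
play_rows --motion '[[[-0.0013,0,0.0003,0,0,0],[-0.0027,0,0.0004,0,0,0],[-0.004,0,0.0007,0,0,0],[-0.0053,0,0.0009,0,0,0]]]'

```text
time_s: 17.07
position: [0.6432, -0.1983, 0.1685]
tcp_rot: [[0.017, 0.993, 0.116], [0.166, -0.117, 0.979], [0.986, 0.003, -0.167]]
force: [-4.4, 0.1, 7.8]
opening: 0.116
grasp_force: 30.1
```

Scaled: -0.003 m is -0.004, -0.002 m is -0.0027.

Request:
play_rows --motion '[[[-0.0013,0,0.0003,0,0,0],[-0.0027,0,0.0004,0,0,0],[-0.004,0,0.0007,0,0,0]]]'

```text
time_s: 17.32
position: [0.6423, -0.1982, 0.1675]
tcp_rot: [[0.016, 0.993, 0.114], [0.163, -0.115, 0.98], [0.987, 0.003, -0.163]]
force: [-7.7, 0.0, 14.5]
opening: 0.11
grasp_force: 30.3
```

Contact came at a TCP height of about 0.169 m. I'll back off to almost no load.

Scaled: 0.005 m is 0.0067, 0.004 m is 0.0053.

Request:
play_rows --motion '[[[0.0027,0,-0.0004,0,0,0],[0.0053,0,-0.0009,0,0,0],[0.0067,0,-0.0012,0,0,0],[0.0067,0,-0.0012,0,0,0]]]'

```text
time_s: 17.65
position: [0.6438, -0.1986, 0.1692]
tcp_rot: [[0.017, 0.993, 0.118], [0.17, -0.119, 0.978], [0.985, 0.004, -0.171]]
force: [-3.9, -0.1, 5.5]
opening: 0.113
grasp_force: 30.0
```

Run:
```python
from mv import *
from rig import imaging
import cv2
s=bot.read_state();print(s['position'],s['force'],s['moment'],s['opening'])
a=imaging.capture('scene')['frame'][:,:,::-1];b=imaging.capture('top')['frame'][:,:,::-1]
c=cv2.resize(a[130:290,180:340],(400,400),interpolation=cv2.INTER_CUBIC);d=cv2.resize(b[140:300,320:480],(400,400),interpolation=cv2.INTER_CUBIC)
cv2.imwrite('pics/j.png',np.hstack([c,d]))
```

```text
[ 0.64377908 -0.1985909   0.16920817] [-3.88406705 -0.08715203  5.48530948] [0.30520276 0.1067741  0.6450268 ] 0.11325111376374862
```

View pics/j.png

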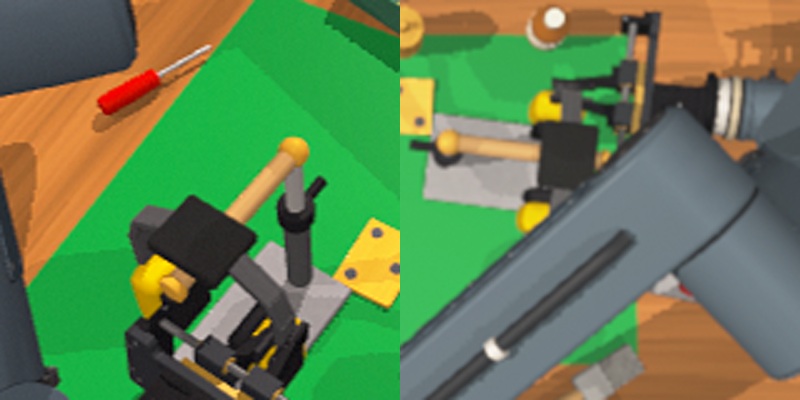

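The pad rests on the rail with the legs astride it. I've now viewed 11 pictures, one over the limit, so I won't view any more and will measure numerically.

Scaled: 0.0015 m is 0.002, 0.001 m is 0.0013.

Request:
play_rows --motion '[[[0.0013,0,-0.0003,0,0,0],[0.002,0,-0.0004,0,0,0],[0.002,0,-0.0004,0,0,0],[0.002,0,-0.0004,0,0,0]]]'

```text
time_s: 18.08
position: [0.6441, -0.1987, 0.1694]
tcp_rot: [[0.018, 0.993, 0.119], [0.171, -0.12, 0.978], [0.985, 0.003, -0.172]]
force: [-4.0, 0.0, 3.9]
opening: 0.112
grasp_force: 30.0
```

Run:
```python
from mv import *
from h import *
s=bot.read_state();print(s['position'],s['force'])
c=s['position']-.08*s['tcp_rot'][:,1];o=np.array([.5693,-.1526])
for q in(c[:2],plane(T,(387.2,202),.257)[:2]): print(q,'x',(q-o)@u[:2],'y',(q-o)@np.array([-u[1],u[0]]))
```

```text
[ 0.64413435 -0.19869473  0.16938189] [-3.98776383  0.039043    3.88318755]
[ 0.56471604 -0.18906799] x -0.036754140484780935 y 0.0001561029276269726
[ 0.56379382 -0.1900559 ] x -0.037845966592012906 y 0.0009525496667938688
```

Request:
play_rows --motion '[[[0,0,0,0,0,0],[0,0,0,0,0,0],[0,0,0,0,0,0],[0,0,0,0,0,0],[0,0,0,0,0,0],[0,0,0,0,0,0]]]' --fingers 0.05

```text
time_s: 18.58
position: [0.6446, -0.1988, 0.1691]
tcp_rot: [[0.018, 0.993, 0.12], [0.172, -0.121, 0.978], [0.985, 0.004, -0.173]]
force: [-0.7, 1.0, -0.3]
opening: 0.483
grasp_force: 0.0
```

Run:
```python
from mv import *
from rig import imaging,finder
s=bot.read_state();print(s['position'],s['force'],s['opening'],s['grasp_force'])
for c in('scene','top'):
    imaging.capture(c)
    print([(np.round(q['at'],3),q['confidence']) for q in finder.recognise(c,'defenders')[:1]])
```

```text
[ 0.64457    -0.19884853  0.16907182] [-0.66654895  1.01988811 -0.32348146] 0.48316589927755355 0.0
[(array([ 0.577, -0.196,  0.239]), 0.6)]
[]
```

Released, with no force on the fingers. I'll retract 40 mm slowly, keeping the wrist clear of the motor behind it, then rise.

Scaled: -0.042 m is -0.056, -0.038 m is -0.0507.

Request:
play_rows --motion '[[[0,0,-0.0053,0,0,0],[0,0,-0.012,0,0,0],[0,0,-0.0187,0,0,0],[0,0,-0.0267,0,0,0],[0,0,-0.0347,0,0,0],[0,0,-0.0427,0,0,0],[0,0,-0.0507,0,0,0],[0,0,-0.056,0,0,0]]]'

```text
time_s: 19.45
position: [0.6392, -0.241, 0.1768]
tcp_rot: [[0.017, 0.993, 0.12], [0.172, -0.122, 0.978], [0.985, 0.004, -0.173]]
force: [0.6, -0.4, 0.3]
opening: 0.575
grasp_force: 0.0
```

Scaled: 0.09 m is 0.12, -0.004 m is -0.0053.

Request:
play_rows --motion '[[[0.0067,0,-0.0013,0,0,0],[0.016,0,-0.0027,0,0,0],[0.0293,0,-0.0053,0,0,0],[0.0453,0,-0.008,0,0,0],[0.0613,0,-0.0107,0,0,0],[0.08,0,-0.0133,0,0,0],[0.1,0,-0.0173,0,0,0],[0.12,0,-0.0213,0,0,0]]]'

```text
time_s: 20.12
position: [0.639, -0.2398, 0.2702]
tcp_rot: [[0.017, 0.993, 0.119], [0.172, -0.12, 0.978], [0.985, 0.004, -0.173]]
force: [0.3, 0.2, -0.6]
opening: 0.575
grasp_force: 0.0
```

Scaled: -0.09 m is -0.12, -0.08 m is -0.1067.

Request:
play_rows --motion '[[[0.0267,0,-0.0267,0,0,0],[0.0533,0,-0.0533,0,0,0],[0.08,0,-0.08,0,0,0],[0.1067,0,-0.1067,0,0,0],[0.12,0,-0.12,0,0,0],[0.12,0,-0.12,0,0,0],[0.12,0,-0.12,0,0,0],[0.12,0,-0.12,0,0,0]]]'

```text
time_s: 20.78
position: [0.6297, -0.3118, 0.3717]
tcp_rot: [[0.019, 0.993, 0.119], [0.171, -0.12, 0.978], [0.985, 0.002, -0.172]]
force: [0.4, -0.1, -0.1]
opening: 0.575
grasp_force: 0.0
```

Run:
```python
from mv import *
from h import *
from rig import imaging,finder
import cv2
s=bot.read_state();print(s['time_s'],s['position'],s['force'],s['opening'])
for r in range(2):
  for c,C in(('scene',S),('top',T)):
    im=imaging.capture(c)['frame'];hsv=cv2.cvtColor(im,cv2.COLOR_RGB2HSV)
    print(c,[(np.round(q['at'],3),round(q['confidence'],2)) for n in('defenders','isolator_grip') for q in finder.recognise(c,n)[:1]])
    m=cv2.inRange(hsv,(20,150,80),(32,255,255));k,l,st,ce=cv2.connectedComponentsWithStats(m)
    print([(ce[i].round(1).tolist(),int(st[i,4])) for i in range(1,k) if st[i,4]>60])
    o=finder.outline_of(c,'defenders')
    if o: ys,xs=np.nonzero(o[0]['pixels']);print('outline',xs.min(),xs.max(),ys.min(),ys.max(),xs.mean(),ys.mean())
```

```text
20.7833 [ 0.62966376 -0.31176408  0.37168841] [ 0.38415392 -0.11898149 -0.08653732] 0.5752393997154539
scene [(array([ 0.587, -0.196,  0.215]), 0.76), (array([ 0.414, -0.387,  0.156]), 0.64)]
[([331.7, 234.6], 659), ([363.4, 233.0], 178), ([242.2, 244.1], 243), ([285.0, 274.1], 367), ([210.9, 292.7], 134)]
outline 232 302 208 288 267.7309682187731 244.50221729490022
top [(array([ 0.559, -0.183,  0.246]), 0.72), (array([ 0.556, -0.182,  0.245]), 0.48)]
[([318.9, 150.5], 153), ([318.3, 181.6], 552), ([378.1, 182.3], 138), ([203.5, 222.5], 106), ([372.8, 225.8], 132)]
outline 367 399 174 234 383.5182926829268 204.4092987804878
scene [(array([ 0.585, -0.198,  0.214]), 0.95)]
[([331.7, 234.6], 660), ([363.4, 233.0], 181), ([242.1, 244.1], 243), ([285.0, 274.1], 366), ([210.7, 292.9], 133)]
outline 232 302 208 288 267.452972972973 244.44
top [(array([ 0.555, -0.187,  0.245]), 0.82)]
[([318.9, 150.5], 151), ([318.3, 181.6], 553), ([378.1, 182.3], 138), ([203.5, 222.5], 106), ([372.8, 225.8], 132)]
outline 367 399 174 235 383.7915742793792 204.57649667405764
```

```bash
python3 -c "
from rig import bot
print(bot.hand_in())"
```

```text
the job is handed in; nothing more can be done
None
```

The job is handed in, though the call returned no verdict: the isolator is off, the ear defenders hang still astride the rail about 37 mm from its middle (limit 50 mm), and I viewed 11 pictures, one over the limit of 10.

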